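# Move a circuit board from the card rack to the test cradle

### The arm

A 6-joint arm with a two-finger parallel gripper is mounted at the origin on a cart in front of the work surface, level with it; the furniture and walls round the work are solid. World frame = base frame: x ahead of the robot, y to its left, z up, the work surface at z = 0. Lengths are in m, angles in rad, forces in N, time in s.
With the tool pointing down it reaches from about 0.25 to 0.775 m from the base axis. Payload 8.9 kg.
Tool frame: the origin (TCP) lies midway between the tips of the shut fingers; the grasp point (between the pads) lies manip.grip_point_offset behind it (manip.grip_point_offset is the distance from the TCP to the grasp point, in m); z points along the fingers, y is the line along which they close (so a half turn about z gives the same grasp; the last joint's range is limited). The gripper opens to 85 mm and grips with 20 to 120 N. Pads are 22 mm wide; open, the fingers measure 114 mm over their backs; the gripper's body (76 mm by 85 mm) begins 54 mm behind the grasp point. The pads swing forward as they close: fully open they stand 13 mm farther back than shut.
Start: joints at [-1.457, 0.291, -0.153, 1.127, 0, 1.431], TCP at [0.131, -0.508, 0.231] pointing down, gripper open.
Joint ranges: [-2.52, 2.52], [-0.91, 1.74], [-1.3, 1.37], [-1.96, 2.02], [-1.52, 1.47], [-3.14, 3.14]. Speed limits (rad/s): [2.22, 2.22, 2.79, 3.14, 3.14, 3.14].

### API

Orientations are given as a 3x3 rotation matrix whose columns are the frame's x, y, z axes.
In Python, from rig import monitor, cams, manip gives the robot as it stands.
- The arm moves only by the tool drive_tool, never from a script. Its argument "deltas" is a list of rows, each an object of numbers: "gripper": the opening, from 0 (shut) to 1 (fully open); "dx", "dy", "dz": the shift along the tool's x, y, z in cm; "spin": the turn about the tool's z in degrees. A call has 1 to 10 rows; each row shifts and turns the commanded pose from where the row before left it, along the tool's axes as they then stand; what a row does not reach is not made up. A row lasts 1/8 s, in which the tool goes at most 62.5 mm and 10.7 degrees, less where a joint would pass 70% of its speed; a pose out of reach is approached as far as the arm can. A call with a gripper value outside its range is refused whole. The fingers move at their own pace and stop on an object; the grip force is fixed at half the most. Time passes only in rows, so rows that do not move let the fingers close. It gives the time, the measured TCP pose, the force, the opening and the grip force at its end, in the units of the state.
- monitor.observe(): the state, without advancing time (a new reading comes with each control period).
- cams.grab_frame(name): name is "scene" or "top"; returns the picture (384x512x3 uint8, blue, green, red); there is no depth.
- cams.calibration(name): a dict with "intrinsics" (3x3 intrinsics, pixels), "R" (3x3) and "t" (3): a world point X has camera coordinates R X + t. Camera axes: x right, y down, z forward; pixel columns grow to the right and rows downward; lengths in m; the calibration is good to about 2 mm. A picture is of the moment at which its call begins. calibration takes no time and is no camera call.
- manip.hand_in(): hands the job in; it is judged then, once.
The state is a dict: "time": time; "qpos": joint angles; "qvel": joint speeds; "tau": joint torques, N m; "eef_pos": TCP position; "orientation": TCP orientation; "ft_force": force on the tool from outside, world axes, zero at the start; "ft_torque": the same for the moment, N m; "width": opening from 0.0 (shut) to 1.0 (fully open); "grip_force": force on a finger pad.
Only numpy, scipy, OpenCV 4.12 (cv2) and the standard library are available. Lean on these libraries where they do the work, as an engineer would, in place of code of your own. Each camera call takes 0.05 s, during which the arm holds its last target. There are 200 camera calls.

### The job

Take the circuit board with the orange pull bar by that bar, slide it straight up out of the card rack, and stand it upright in the V-shaped slot of the yellow test cradle, pull bar up, either face forward. Lower it down to the slot's bottom before you let go. Leave the other two boards where they are in the rack.

Things in the scene. Friction and masses are not known exactly. Their poses are not given: they have to be found in the camera images.
- board_orange: Green board to move, 80 mm wide, 4 thick, 110 tall, 80 g. Origin: middle of its foot; x along width, y through thickness, z up. Orange pull bar centred on top: 50 x 10 x 14 mm, 96 to 110 mm above the foot. Stands upright in any of 3 slots, 65 mm apart along y, of a fixed pale metal rack with black guides: foot 8 mm above the bench, side edges held (2 mm play) up to 68 mm above the bench.
- board_white: The same green circuit board with a white pull bar, 110 mm tall, in another slot of the rack; it stays there. Origin: middle of its foot; x along the width, y through the thickness, z up.
- board_blue: The same green circuit board with a blue pull bar, 110 mm tall, in another slot of the rack; it stays there. Origin: middle of its foot; x along the width, y through the thickness, z up.
- cradle: Fixed cradle: grey base 136 x 76 mm, yellow cheeks. Origin: middle of the underside, on the bench; x along the slot, y across, z up. Slot centred on it: floor 8 mm above the bench, 8 mm wide there, opening to 24 mm at the mouth 58 mm above the bench; 104 mm long between end stops 38 mm high. The board stands in it, width along x, and may lean 14 degrees when let go.
Things that resemble listed ones, but are neither listed nor needed, are in the scene too. What is shaped like the board_orange but pink is not meant.

How it is judged:
By the outcome, as a careful person would: the job done as asked, in the order asked, and still so for the second after the job is handed in, with the robot touching nothing.
It also fails if it takes over 48 s, if anything falls off the work surface, if the arm or the gripper's body presses on something with over 40 N, if the wrist force passes 120 N, or if a joint passes its speed limit or range.

## Working session

There is one attempt and no reset: what is moved stays moved. The work goes in short steps, Python scripts to look and compute and a tool call to move; the robot and the scene stay as the last step left them, time stands still between calls to the robot, and variables do not carry over. Pictures are saved under pics/ and viewed, at most 10 in all, crops included, and the job is handed in when it is done.

Besides the shell and the picture viewer there is one more tool, called as name([rows], argument=value, ...), one row to a line, values as JSON. drive_tool: Moves the arm, as the interface text tells. Its arguments: {"type":"object","properties":{"deltas":{"type":"array"}},"required":["deltas"]}

```bash
mkdir -p pics; python3 - <<'E'
from rig import monitor,cams,manip
import cv2,numpy as np
s=monitor.observe();print(s['time'],s['eef_pos'],s['orientation'],s['width'],manip.grip_point_offset)
for n in('scene','top'):
    cv2.imwrite(f'pics/{n}0.png',cams.grab_frame(n));c=cams.calibration(n);print(n,c)
E
```

```text
0.0 [ 0.13125702 -0.50788897  0.23074365] [[ 9.68219211e-01  2.50103065e-01 -1.26759192e-04]
 [ 2.50103022e-01 -9.68218403e-01  1.26610385e-03]
 [ 1.93925872e-04 -1.25756893e-03 -9.99999190e-01]] 0.9997738517708536 0.0187
scene {'intrinsics': array([[431.86838755,   0.        , 250.8637262 ],
       [  0.        , 431.86838755, 190.90753351],
       [  0.        ,   0.        ,   1.        ]]), 'R': array([[-0.88483349, -0.46570033,  0.01388867],
       [-0.27044875,  0.48912413, -0.82922558],
       [ 0.37937734, -0.73748273, -0.55874149]]), 't': array([0.51469439, 0.20545426, 0.98745518])}
top {'intrinsics': array([[395.67400265,   0.        , 257.03806976],
       [  0.        , 395.67400265, 191.80696502],
       [  0.        ,   0.        ,   1.        ]]), 'R': array([[-0.01816765, -0.99978873, -0.00961409],
       [-0.99002146,  0.01933243, -0.13958429],
       [ 0.13974066,  0.00698224, -0.99016352]]), 't': array([0.00215901, 0.55203812, 0.8640939 ])}
```

View pics/scene0.png

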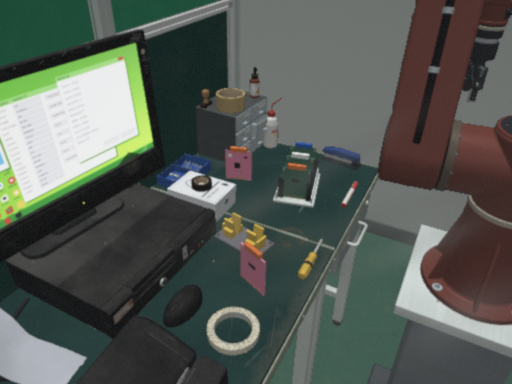

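View pics/top0.png

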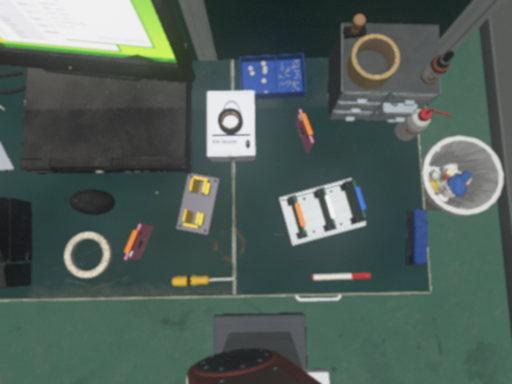

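The top view shows the rack at about (323,212), with the orange bar at (299,214), white at (330,208) and blue at (360,198). The cradle is at (198,204).
Things that could be taken for the board: the pink boards with orange bars at top (305,130) and (138,242), which are lookalikes, and the green board in the rack at (299,214). I choose the rack one and will check it in a close crop.

```bash
cat > h.py <<'E'
import cv2,numpy as np
from rig import monitor,cams,manip
def ray(n,uv):
    c=cams.calibration(n);R,t=c['R'],c['t']
    d=R.T@np.linalg.inv(c['intrinsics'])@np.array([uv[0],uv[1],1.]);return -R.T@t,d
def plane(n,uv,z):
    o,d=ray(n,uv);return o+d*(z-o[2])/d[2]
def proj(n,X):
    c=cams.calibration(n);p=c['intrinsics']@(c['R']@np.asarray(X,float)+c['t']);return p[:2]/p[2]
def mask(im,lo,hi):
    return cv2.inRange(cv2.cvtColor(im,cv2.COLOR_BGR2HSV),lo,hi)
def blobs(m,amin=15):
    n,l,s,c=cv2.connectedComponentsWithStats(m)
    return [(i,s[i].tolist(),c[i].round(1).tolist()) for i in range(1,n) if s[i][4]>=amin],l
E
python3 - <<'E'
from h import *
T=cv2.imread('pics/top0.png');S=cv2.imread('pics/scene0.png')
a=cv2.resize(T[165:255,165:385],None,fx=3.6,fy=3.6,interpolation=cv2.INTER_CUBIC)
b=cv2.resize(S[135:280,205:345],None,fx=1.75,fy=1.75,interpolation=cv2.INTER_CUBIC)
o=np.zeros((600,792,3),np.uint8);o[:a.shape[0]]=a[:,:792];o[330:330+b.shape[0],:b.shape[1]]=b
b2=cv2.resize(S[205:255,215:275],None,fx=5,fy=5,interpolation=cv2.INTER_CUBIC);o[330:580,300:600]=b2
cv2.imwrite('pics/crop1.png',o)
for n,I in(('top',T),('scene',S)):
    print(n,'cam',ray(n,(0,0))[0])
    for nm,lo,hi in(('orange',(5,140,120),(17,255,255)),('yellow',(18,120,80),(32,255,255))):
        m=mask(I,lo,hi);bl,l=blobs(m)
        for i,s,c in bl:
            r=cv2.minAreaRect(np.argwhere(l==i)[:,::-1].astype(np.float32))
            print(nm,s,c,np.round(r[0]+r[1]+(r[2],),1),plane(n,c,.115 if nm=='orange' else .04).round(3))
E
```

```text
top cam [ 0.42581975 -0.01454699  0.93267086]
orange [302, 113, 11, 22, 121] [306.7, 124.5] [306.4 124.2  22.5   5.8  68.2] [ 0.684 -0.117  0.115]
orange [295, 204, 9, 23, 89] [298.9, 214.8] [298.9 214.7  22.8   3.8  74.1] [ 0.492 -0.094  0.115]
orange [124, 230, 15, 23, 149] [130.8, 241.0] [130.7 241.3   6.2  24.2  24. ] [0.444 0.253 0.115]
yellow [189, 177, 21, 18, 223] [199.4, 184.7] [199.8 184.8  19.6  15.2  12.5] [0.571 0.123 0.04 ]
yellow [431, 181, 7, 12, 42] [434.5, 185.5] [435.1 185.9  12.5   4.3  60.9] [ 0.558 -0.412  0.04 ]
yellow [183, 210, 21, 18, 214] [192.3, 218.9] [192.6 219.   20.   15.1  11.3] [0.493 0.139 0.04 ]
yellow [190, 275, 19, 11, 169] [198.5, 280.0] [199. 280.  10.  18.  90.] [0.357 0.125 0.04 ]
yellow [172, 276, 15, 11, 150] [179.4, 280.9] [179. 281.  10.  14.  90.] [0.356 0.167 0.04 ]
scene cam [0.13636555 0.86743186 0.71495168]
orange [230, 146, 17, 6, 75] [237.5, 148.8] [238.  148.5   5.   16.   90. ] [ 0.68  -0.099  0.115]
orange [288, 163, 18, 7, 84] [296.2, 165.7] [296.4 165.9  17.3   5.2   6.3] [ 0.493 -0.093  0.115]
orange [6, 207, 7, 7, 17] [9.2, 210.4] [  8.9 209.8   4.9   6.3  63.4] [0.993 0.416 0.115]
orange [5, 218, 6, 6, 15] [7.4, 220.3] [  7.5 220.5   4.2   5.7  45. ] [0.964 0.442 0.115]
orange [245, 242, 17, 15, 103] [252.9, 248.7] [252.9 248.6  20.6   5.5  37.6] [0.44  0.263 0.115]
yellow [17, 200, 8, 8, 40] [20.6, 203.8] [ 20.6 203.7   5.4   6.7  63.4] [1.099 0.325 0.04 ]
yellow [5, 206, 9, 9, 22] [9.1, 210.0] [  8.9 209.8   6.7   8.   63.4] [1.102 0.358 0.04 ]
yellow [223, 213, 19, 25, 328] [232.0, 225.3] [232. 225.  24.  18.  90.] [0.564 0.135 0.04 ]
yellow [246, 224, 20, 26, 324] [256.4, 236.7] [256.4 235.6  21.9  20.5  33.7] [0.491 0.145 0.04 ]
yellow [305, 252, 12, 12, 77] [311.2, 257.3] [310.9 257.2   8.   10.3  26.6] [0.348 0.15  0.04 ]
yellow [298, 263, 14, 16, 142] [304.2, 270.1] [304.1 270.3   9.4  15.7  26.6] [0.346 0.196 0.04 ]
```

View pics/crop1.png

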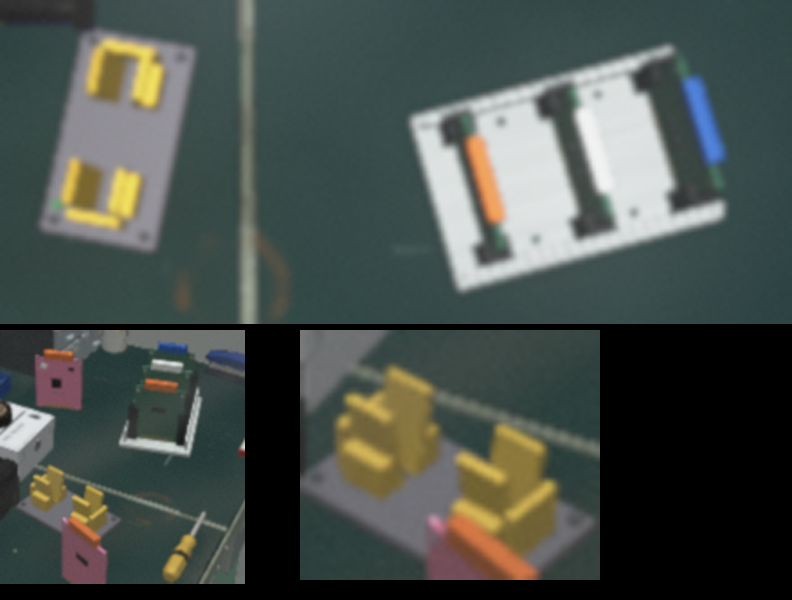

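The crop confirms it: the orange bar is on a green board in the rack's left slot, between black guides. The pink boards stand free. The cradle's base and its two yellow cheek pairs are clear. Next I compute the poses.

```bash
python3 - <<'E'
from h import *
off=np.array([165,165.])
cr=[(80,28),(197,48),(157,250),(40,228)]
P=np.array([plane('top',off+(np.array(p)+.5)/3.6-.5,.006)[:2] for p in cr])
c=P.mean(0);a=(P[0]+P[1]-P[2]-P[3])/2;print('cradle',c.round(4),np.linalg.norm(a).round(4),np.linalg.norm((P[0]+P[3]-P[1]-P[2])/2).round(4),'ang',np.degrees(np.arctan2(a[1],a[0])).round(2))
# inner faces of cheeks at mouth, top edges z=.058 : left/right tops
T=cv2.imread('pics/top0.png')
m=mask(T,(5,140,120),(17,255,255));bl,l=blobs(m)
for i,s,cc in bl:
    if abs(cc[0]-299)<4:
        p=np.argwhere(l==i)[:,::-1].astype(np.float32)
        W=np.array([plane('top',q,.116)[:2] for q in p]).astype(np.float32)
        print('bar rect',cv2.minAreaRect(W),W.mean(0));v=np.linalg.svd(W-W.mean(0))[2][0];print('svd ang',np.degrees(np.arctan2(v[1],v[0])))
# rack base left edge & long edge angles
q=[plane('top',off+(np.array(p)+.5)/3.6-.5,.004)[:2] for p in [(410,117),(670,45),(460,290)]]
for u,w in((q[0],q[1]),(q[0],q[2])):
    d=w-u;print('rack edge',np.degrees(np.arctan2(d[1],d[0])).round(1),np.linalg.norm(d).round(3))
# white bar, blue bar
for nm,lo,hi in(('white',(0,0,200),(180,50,255)),('blue',(100,120,80),(125,255,255))):
    for i,s,cc in blobs(mask(T,lo,hi),40)[0]:
        if 285<cc[0]<380 and 170<cc[1]<250: print(nm,s,plane('top',cc,.116).round(3))
s=monitor.observe();o=s['orientation'];print('tool y ang',np.degrees(np.arctan2(o[1,1],o[0,1])),'tool x ang',np.degrees(np.arctan2(o[1,0],o[0,0])))
E
```

```text
cradle [0.5331 0.1327] 0.1345 0.0783 ang -11.09
bar rect ((0.4916318655014038, -0.09440646320581436), (0.047002822160720825, 0.00796448439359665), 14.11380672454834) [ 0.49156305 -0.09431592]
svd ang -166.11386
rack edge -75.5 0.178
rack edge -165.5 0.117
white [281, 186, 84, 58, 1944] [ 0.491 -0.137  0.116]
blue [354, 186, 13, 25, 163] [ 0.524 -0.222  0.116]
tool y ang -75.51831355419793 tool x ang 14.481676391837144
```

drive_tool([
  {"dx": 2.5,"dy": -1.5,"gripper": 0.5},
  {"dx": 5,"dy": -3.5},
  {"dx": 5,"dy": -3.5},
  {"dx": 5,"dy": -3.5},
  {"dx": 5,"dy": -3.5},
  {"dx": 5,"dy": -3.5},
  {"dx": 5,"dy": -3.5},
  {"dx": 5,"dy": -3.5},
  {"dx": 5,"dy": -3.5},
  {"dx": 2.7,"dy": -1.5},
])

```text
schema error: expected keys gripper, dx, dy, dz, spin
```

drive_tool([
  {"dz": 2},
  {"dz": 3},
  {"dz": 2},
  {},
])

```text
schema error: expected keys gripper, dx, dy, dz, spin
```

```bash
cat > look.py <<'E'
import sys
from h import *
tag=sys.argv[1];tx,ty=float(sys.argv[2]),float(sys.argv[3]);ang=float(sys.argv[4])
s=monitor.observe();o=s['orientation'];p=s['eef_pos']
d=np.array([tx,ty,p[2]])-p
print('t',s['time'],'tcp',p.round(4),'tool cm',(o.T@d*100).round(2),'spin(deg, down tool)',round(np.degrees(np.arctan2(o[1,0],o[0,0]))-ang,2),'w',s['width'],'F',s['ft_force'].round(1),'tilt',o[:,2].round(4))
A=[]
for n in('top','scene'):
    I=cams.grab_frame(n);c=proj(n,[tx,ty,.09]).round().astype(int)
    c=np.clip(c,(66,75),(512-66,384-75));cv2.imwrite(f'pics/raw_{n}_{tag}.png',I)
    print(n,'crop origin',c-(66,75),'x3')
    A.append(cv2.resize(I[c[1]-75:c[1]+75,c[0]-66:c[0]+66],None,fx=3,fy=3,interpolation=cv2.INTER_CUBIC))
cv2.imwrite(f'pics/look_{tag}.png',np.hstack(A))
E
python3 look.py a .4916 -.0943 14.3
```

```text
t 0.1 tcp [ 0.1313 -0.5079  0.2308] tool cm [ 4.523e+01 -3.104e+01  4.000e-02] spin(deg, down tool) 0.18 w 0.9976223052999049 F [ 1.   0.4 -0.3] tilt [-1.0e-04  1.1e-03 -1.0e+00]
top crop origin [232 141] x3
scene crop origin [230  98] x3
```

View pics/look_a.png

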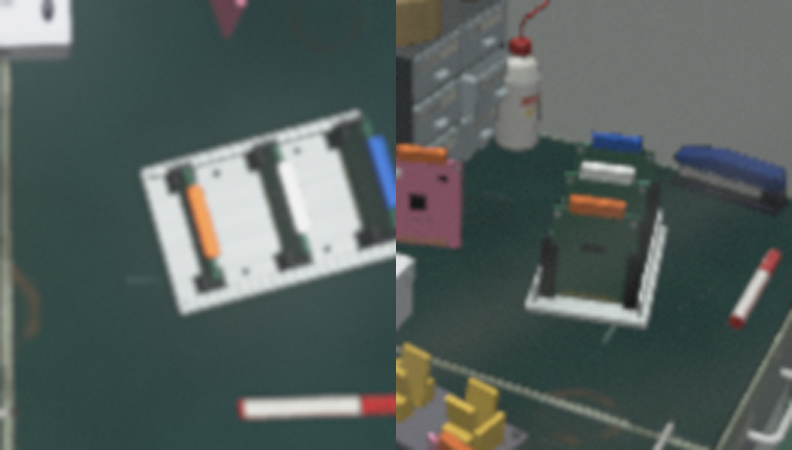

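The arm didn't move, because each row needs all five keys. The crop again shows the orange bar in the nearest slot at about (299,215) in the top view. I'm resending the move with full rows.

drive_tool([
  {"dx": 2.5,"dy": -1.5,"dz": 0,"spin": 0,"gripper": 0.5},
  {"dx": 5,"dy": -3.5,"dz": 0,"spin": 0,"gripper": 0.5},
  {"dx": 5,"dy": -3.5,"dz": 0,"spin": 0,"gripper": 0.5},
  {"dx": 5,"dy": -3.5,"dz": 0,"spin": 0,"gripper": 0.5},
  {"dx": 5,"dy": -3.5,"dz": 0,"spin": 0,"gripper": 0.5},
  {"dx": 5,"dy": -3.5,"dz": 0,"spin": 0,"gripper": 0.5},
  {"dx": 5,"dy": -3.5,"dz": 0,"spin": 0,"gripper": 0.5},
  {"dx": 5,"dy": -3.5,"dz": 0,"spin": 0,"gripper": 0.5},
  {"dx": 5,"dy": -3.5,"dz": 0,"spin": 0,"gripper": 0.5},
  {"dx": 2.7,"dy": -1.5,"dz": 0,"spin": 0,"gripper": 0.5},
])

```text
time: 1.45
eef_pos: [0.4927, -0.0925, 0.2312]
orientation: [[0.968, 0.253, 0.0], [0.253, -0.968, 0.0], [0.0, -0.0, -1.0]]
ft_force: [0.2, -0.2, 0.3]
width: 0.497
grip_force: 0.0
```

drive_tool([
  {"dx": 0,"dy": 0,"dz": 2,"spin": 0,"gripper": 0.5},
  {"dx": 0,"dy": 0,"dz": 3,"spin": 0,"gripper": 0.5},
  {"dx": 0,"dy": 0,"dz": 2.5,"spin": 0,"gripper": 0.5},
  {"dx": 0,"dy": 0,"dz": 0,"spin": 0,"gripper": 0.5},
  {"dx": 0,"dy": 0,"dz": 0,"spin": 0,"gripper": 0.5},
])

```text
time: 2.08
eef_pos: [0.4918, -0.0953, 0.1571]
orientation: [[0.968, 0.25, 0.001], [0.25, -0.968, -0.0], [0.001, 0.0, -1.0]]
ft_force: [0.6, -0.5, 0.7]
width: 0.499
grip_force: 0.0
```

```bash
python3 look.py b .4916 -.0943 14.3
```

```text
t 2.075 tcp [ 0.4918 -0.0953  0.1571] tool cm [ 0.  -0.1 -0. ] spin(deg, down tool) 0.18 w 0.4987842659264762 F [ 0.6 -0.5  0.7] tilt [ 7.e-04 -2.e-04 -1.e+00]
top crop origin [232 141] x3
scene crop origin [230  98] x3
```

View pics/look_b.png

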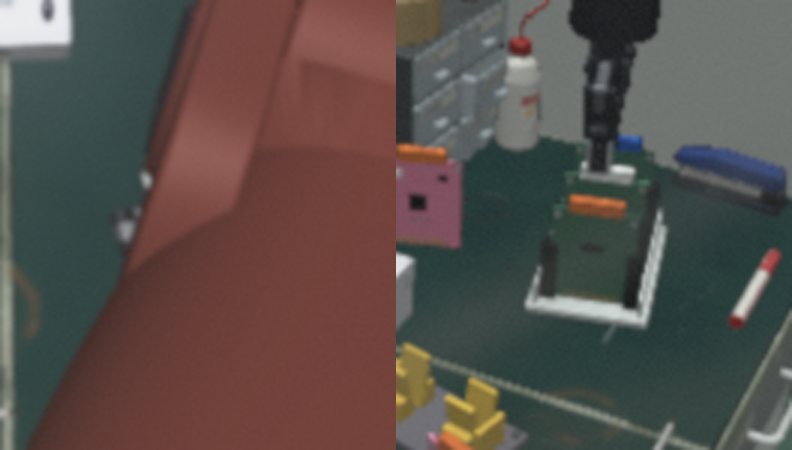

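The scene view shows the fingers above the orange bar, both at crop column ~598. The arm hides the bar in the top view. Descend to grasp.

drive_tool([
  {"dx": 0,"dy": -0.1,"dz": 1.5,"spin": 0,"gripper": 0.5},
  {"dx": 0,"dy": 0,"dz": 1.5,"spin": 0,"gripper": 0.5},
  {"dx": 0,"dy": 0,"dz": 1.5,"spin": 0,"gripper": 0.5},
  {"dx": 0,"dy": 0,"dz": 1.5,"spin": 0,"gripper": 0.5},
  {"dx": 0,"dy": 0,"dz": 0.5,"spin": 0,"gripper": 0.5},
  {"dx": 0,"dy": 0,"dz": 0,"spin": 0,"gripper": 0.5},
  {"dx": 0,"dy": 0,"dz": 0,"spin": 0,"gripper": 0.5},
])

```text
time: 3.05
eef_pos: [0.4915, -0.0943, 0.0917]
orientation: [[0.968, 0.25, 0.001], [0.25, -0.968, -0.0], [0.001, 0.0, -1.0]]
ft_force: [-0.1, -0.1, -0.0]
width: 0.5
grip_force: 0.0
```

drive_tool([
  {"dx": 0,"dy": 0,"dz": 0,"spin": 0,"gripper": 0.3},
  {"dx": 0,"dy": 0,"dz": 0,"spin": 0,"gripper": 0.15},
  {"dx": 0,"dy": 0,"dz": 0,"spin": 0,"gripper": 0},
  {"dx": 0,"dy": 0,"dz": 0,"spin": 0,"gripper": 0},
  {"dx": 0,"dy": 0,"dz": 0,"spin": 0,"gripper": 0},
  {"dx": 0,"dy": 0,"dz": 0,"spin": 0,"gripper": 0},
])

```text
time: 3.8
eef_pos: [0.4915, -0.0943, 0.0917]
orientation: [[0.968, 0.25, 0.001], [0.25, -0.968, -0.0], [0.001, 0.001, -1.0]]
ft_force: [-1.0, -0.9, 5.5]
width: 0.103
grip_force: 59.4
```

drive_tool([
  {"dx": 0,"dy": 0,"dz": -0.5,"spin": 0,"gripper": 0},
  {"dx": 0,"dy": 0,"dz": -1,"spin": 0,"gripper": 0},
  {"dx": 0,"dy": 0,"dz": -1,"spin": 0,"gripper": 0},
  {"dx": 0,"dy": 0,"dz": -1,"spin": 0,"gripper": 0},
  {"dx": 0,"dy": 0,"dz": -1,"spin": 0,"gripper": 0},
  {"dx": 0,"dy": 0,"dz": -1.5,"spin": 0,"gripper": 0},
  {"dx": 0,"dy": 0,"dz": -1.5,"spin": 0,"gripper": 0},
  {"dx": 0,"dy": 0,"dz": -1.5,"spin": 0,"gripper": 0},
  {"dx": 0,"dy": 0,"dz": -1,"spin": 0,"gripper": 0},
  {"dx": 0,"dy": 0,"dz": 0,"spin": 0,"gripper": 0},
])

```text
time: 5.05
eef_pos: [0.4917, -0.0943, 0.1921]
orientation: [[0.968, 0.25, 0.001], [0.25, -0.968, -0.0], [0.001, 0.001, -1.0]]
ft_force: [0.4, -1.2, -0.4]
width: 0.104
grip_force: 58.6
```

```bash
python3 look.py c .5331 .1327 -11.1
```

```text
t 5.05 tcp [ 0.4917 -0.0943  0.1921] tool cm [  9.69 -20.94  -0.  ] spin(deg, down tool) 25.59 w 0.1043221590290201 F [ 0.4 -1.2 -0.4] tilt [ 1.3e-03 -5.0e-04 -1.0e+00]
top crop origin [125 123] x3
scene crop origin [178 137] x3
```

drive_tool([
  {"dx": 0.7,"dy": -1.5,"dz": 0,"spin": 0,"gripper": 0},
  {"dx": 1.5,"dy": -3.2,"dz": 0,"spin": 0,"gripper": 0},
  {"dx": 1.5,"dy": -3.2,"dz": 0,"spin": 0,"gripper": 0},
  {"dx": 1.5,"dy": -3.2,"dz": 0,"spin": 0,"gripper": 0},
  {"dx": 1.5,"dy": -3.2,"dz": 0,"spin": 0,"gripper": 0},
  {"dx": 1.5,"dy": -3.2,"dz": 0,"spin": 0,"gripper": 0},
  {"dx": 1.5,"dy": -3.4,"dz": 0,"spin": 0,"gripper": 0},
])

```text
time: 6.02
eef_pos: [0.5324, 0.1346, 0.1908]
orientation: [[0.968, 0.25, -0.001], [0.25, -0.968, 0.0], [-0.001, -0.0, -1.0]]
ft_force: [-0.1, -0.8, -1.5]
width: 0.103
grip_force: 58.5
```

drive_tool([
  {"dx": 0,"dy": 0,"dz": 0,"spin": 4,"gripper": 0},
  {"dx": 0,"dy": 0,"dz": 0,"spin": 6,"gripper": 0},
  {"dx": 0,"dy": 0,"dz": 0,"spin": 6,"gripper": 0},
  {"dx": 0,"dy": 0,"dz": 0,"spin": 6,"gripper": 0},
  {"dx": 0,"dy": 0,"dz": 0,"spin": 3.6,"gripper": 0},
  {"dx": 0,"dy": 0,"dz": 0,"spin": 0,"gripper": 0},
  {"dx": 0,"dy": 0,"dz": 0,"spin": 0,"gripper": 0},
  {"dx": 0,"dy": 0,"dz": 0,"spin": 0,"gripper": 0},
])

```text
time: 7.02
eef_pos: [0.5319, 0.0551, 0.1912]
orientation: [[0.997, -0.074, -0.004], [-0.074, -0.995, 0.068], [-0.009, -0.067, -0.998]]
ft_force: [-0.6, -0.6, 0.0]
width: 0.103
grip_force: 58.7
```

```bash
python3 look.py d .5331 .1327 -11.1
```

```text
t 7.025 tcp [0.5319 0.0551 0.1912] tool cm [-0.45 -7.73  0.52] spin(deg, down tool) 6.85 w 0.10282353777245311 F [-0.6 -0.6  0. ] tilt [-0.0036  0.0677 -0.9977]
top crop origin [125 123] x3
scene crop origin [178 137] x3
```

View pics/look_d.png

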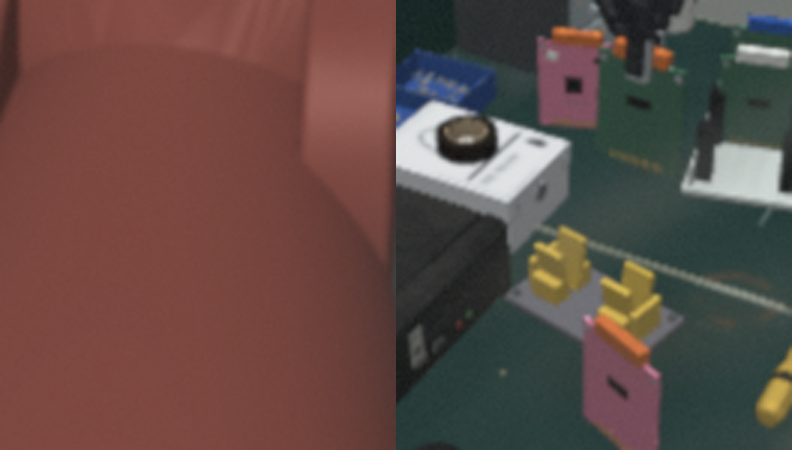

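The board is held. The spin pulled the arm off the place and tilted it slightly, probably because the last joint is at its range. I'll check the joints.

```bash
python3 -c "
from h import *
print(monitor.observe()['qpos'].round(3))"
```

```text
[-0.075  0.336 -0.2    1.044  0.067  3.141]
```

drive_tool([
  {"dx": 0,"dy": 0,"dz": 0,"spin": -2,"gripper": 0},
  {"dx": 0,"dy": 0,"dz": 0,"spin": 0,"gripper": 0},
])

```text
time: 7.38
eef_pos: [0.532, 0.0543, 0.1914]
orientation: [[0.999, -0.04, -0.003], [-0.04, -0.997, 0.068], [-0.006, -0.067, -0.998]]
ft_force: [-0.1, -0.6, -1.4]
width: 0.104
grip_force: 58.7
```

```bash
python3 -c "
from h import *
print(monitor.observe()['qpos'].round(3))"
```

```text
[-0.076  0.336 -0.2    1.044  0.067  3.105]
```

The last joint hit its 3.14 limit and left a 4° tilt, which the V-slot allows. A half turn gives the same grasp, so I'll spin the other way by about 171°.

drive_tool([
  {"dx": 0,"dy": 0,"dz": 0,"spin": -5,"gripper": 0},
  {"dx": 0,"dy": 0,"dz": 0,"spin": -9,"gripper": 0},
  {"dx": 0,"dy": 0,"dz": 0,"spin": -9,"gripper": 0},
  {"dx": 0,"dy": 0,"dz": 0,"spin": -9,"gripper": 0},
  {"dx": 0,"dy": 0,"dz": 0,"spin": -9,"gripper": 0},
  {"dx": 0,"dy": 0,"dz": 0,"spin": -9,"gripper": 0},
  {"dx": 0,"dy": 0,"dz": 0,"spin": -9,"gripper": 0},
  {"dx": 0,"dy": 0,"dz": 0,"spin": -9,"gripper": 0},
  {"dx": 0,"dy": 0,"dz": 0,"spin": -9,"gripper": 0},
  {"dx": 0,"dy": 0,"dz": 0,"spin": -9,"gripper": 0},
])

```text
time: 8.62
eef_pos: [0.532, 0.0541, 0.1914]
orientation: [[0.106, 0.994, -0.003], [0.992, -0.105, 0.068], [0.067, -0.01, -0.998]]
ft_force: [0.6, 0.0, -0.5]
width: 0.106
grip_force: 58.7
```

drive_tool([
  {"dx": 0,"dy": 0,"dz": 0,"spin": -9,"gripper": 0},
  {"dx": 0,"dy": 0,"dz": 0,"spin": -9,"gripper": 0},
  {"dx": 0,"dy": 0,"dz": 0,"spin": -9,"gripper": 0},
  {"dx": 0,"dy": 0,"dz": 0,"spin": -9,"gripper": 0},
  {"dx": 0,"dy": 0,"dz": 0,"spin": -9,"gripper": 0},
  {"dx": 0,"dy": 0,"dz": 0,"spin": -9,"gripper": 0},
  {"dx": 0,"dy": 0,"dz": 0,"spin": -9,"gripper": 0},
  {"dx": 0,"dy": 0,"dz": 0,"spin": -9,"gripper": 0},
  {"dx": 0,"dy": 0,"dz": 0,"spin": -9,"gripper": 0},
  {"dx": 0,"dy": 0,"dz": 0,"spin": -4,"gripper": 0},
])

```text
time: 9.88
eef_pos: [0.532, 0.0541, 0.1913]
orientation: [[-0.981, 0.193, -0.003], [0.193, 0.979, 0.068], [0.016, 0.066, -0.998]]
ft_force: [0.4, 0.9, -0.2]
width: 0.1
grip_force: 58.7
```

drive_tool([
  {"dx": 0,"dy": 0,"dz": 0,"spin": 0,"gripper": 0},
  {"dx": 0,"dy": 0,"dz": 0,"spin": 0,"gripper": 0},
])

```text
time: 10.12
eef_pos: [0.532, 0.0541, 0.1914]
orientation: [[-0.98, 0.199, -0.003], [0.198, 0.978, 0.068], [0.017, 0.066, -0.998]]
ft_force: [0.2, -0.2, -0.4]
width: 0.104
grip_force: 58.7
```

```bash
cat > foot.py <<'E'
from h import *
import sys
s=monitor.observe();o=s['orientation'];p=s['eef_pos'];h=float(sys.argv[1]);L=.0837
f=p+o[:,2]*L;d=np.array([.5331,.1327,h])-f
print('t',s['time'],'q',s['qpos'].round(3),'foot',f.round(4),'tool cm',(o.T@d*100).round(2),'yaw err spin',round((np.degrees(np.arctan2(o[1,0],o[0,0]))-168.9+90)%180-90,2),'z',o[:,2].round(4))
E
python3 foot.py .085
```

```text
t 10.125 q [-0.077  0.336 -0.2    1.044  0.067  0.123] foot [0.5317 0.0597 0.1078] tool cm [1.27 7.01 2.77] yaw err spin -0.31 z [-0.0033  0.0676 -0.9977]
```

drive_tool([
  {"dx": 0.1,"dy": 1,"dz": 0,"spin": -0.3,"gripper": 0},
  {"dx": 0.4,"dy": 2,"dz": 0,"spin": 0,"gripper": 0},
  {"dx": 0.4,"dy": 2,"dz": 0,"spin": 0,"gripper": 0},
  {"dx": 0.4,"dy": 2,"dz": 0,"spin": 0,"gripper": 0},
  {"dx": 0,"dy": 0,"dz": 1.4,"spin": 0,"gripper": 0},
  {"dx": 0,"dy": 0,"dz": 1.4,"spin": 0,"gripper": 0},
  {"dx": 0,"dy": 0,"dz": 0,"spin": 0,"gripper": 0},
  {"dx": 0,"dy": 0,"dz": 0,"spin": 0,"gripper": 0},
])

```text
time: 11.12
eef_pos: [0.5326, 0.1266, 0.1681]
orientation: [[-0.981, 0.192, -0.004], [0.192, 0.979, 0.068], [0.017, 0.066, -0.998]]
ft_force: [-1.0, -0.4, -0.5]
width: 0.098
grip_force: 58.7
```

```bash
python3 foot.py .01; python3 look.py e .5331 .1327 -11.1
```

```text
t 11.125 q [ 0.059  0.37  -0.214  0.987  0.068  0.253] foot [0.5323 0.1323 0.0846] tool cm [-0.19 -0.43  7.45] yaw err spin 0.04 z [-0.0036  0.0676 -0.9977]
t 11.125 tcp [0.5326 0.1266 0.1681] tool cm [0.07 0.61 0.04] spin(deg, down tool) 180.04 w 0.09796786115652048 F [-1.  -0.4 -0.5] tilt [-0.0036  0.0676 -0.9977]
top crop origin [125 123] x3
scene crop origin [178 137] x3
```

View pics/look_e.png

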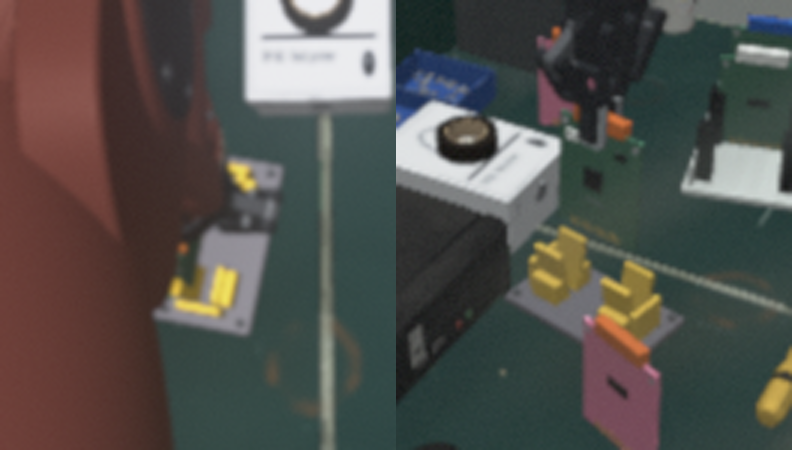

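The board hangs above the cradle and lines up with the slot. Before lowering, I'll check the slot's centre line from the cheek edges in the clear first picture, and the foot from the gold strip at about (244,213) in the scene view.

```bash
python3 - <<'E'
from h import *
c=np.array([.5331,.1327]);a=np.radians(-11.1);ex=np.array([np.cos(a),np.sin(a)]);ey=np.array([-ex[1],ex[0]])
def cf(X): return ((X[:2]-c)@ex*1e3).round(1),((X[:2]-c)@ey*1e3).round(1)
W=lambda x,y,z:np.r_[c+ex*x+ey*y,z]
T=cv2.imread('pics/top0.png')
# brightness/yellow profile across the slot for each cheek pair, sampled along the line at z=.008 through x'=+-42mm
hsv=cv2.cvtColor(T,cv2.COLOR_BGR2HSV)
for x in(.036,-.036):
    for z in(.008,.058):
        ys=np.arange(-.03,.031,.003);P=np.array([proj('top',W(x,y,z)) for y in ys]).astype(np.float32)
        v=cv2.remap(hsv,P[None,:,0],P[None,:,1],cv2.INTER_LINEAR)[0]
        print(x,z,[f'{int(y*1e3)}:{q[1]}/{q[2]}' for y,q in zip(ys,v)])
S=cv2.imread('pics/raw_scene_e.png');m=mask(S,(12,90,60),(32,255,255))
b=[(s,q) for i,s,q in blobs(m,4)[0] if 225<q[0]<265 and 195<q[1]<225];print(b)
s=monitor.observe();o=s['orientation'];f=s['eef_pos']+o[:,2]*.0837
for dx in(-.04,0,.04): print('foot pred',proj('scene',f+o[:,0]*dx).round(1),proj('top',f+o[:,0]*dx).round(1))
big=np.vstack([cv2.resize(S[180:235,225:290],None,fx=8,fy=5.4,interpolation=cv2.INTER_CUBIC),cv2.resize(T[170:235,175:240],(520,300),interpolation=cv2.INTER_CUBIC)])
cv2.imwrite('pics/foot.png',big)
E
```

```text
0.036 0.008 ['-30:13/155', '-27:11/151', '-24:21/140', '-21:103/160', '-18:151/220', '-15:149/236', '-12:154/233', '-9:154/231', '-6:136/229', '-3:82/196', '0:20/153', '2:25/137', '5:89/127', '8:136/122', '11:141/122', '14:144/122', '17:150/131', '20:162/180', '23:156/217', '26:109/202', '29:28/159']
0.036 0.058 ['-30:67/147', '-27:146/203', '-24:152/234', '-21:154/234', '-18:154/232', '-15:140/229', '-12:85/194', '-9:11/150', '-6:29/136', '-3:96/126', '0:137/122', '2:142/122', '5:142/123', '8:152/147', '11:163/205', '14:140/216', '17:67/176', '20:8/145', '23:14/131', '26:25/98', '29:59/75']
-0.036 0.008 ['-30:13/154', '-27:12/152', '-24:14/141', '-21:79/146', '-18:153/205', '-15:154/235', '-12:155/235', '-9:157/232', '-6:147/232', '-3:105/206', '0:33/162', '2:15/142', '5:70/129', '8:133/122', '11:154/121', '14:155/121', '17:154/125', '20:164/165', '23:165/213', '26:136/213', '29:60/170']
-0.036 0.058 ['-30:32/135', '-27:130/178', '-24:153/230', '-21:153/237', '-18:157/231', '-15:146/231', '-12:108/215', '-9:32/163', '-6:18/141', '-3:78/128', '0:141/122', '2:154/120', '5:151/121', '8:155/132', '11:167/184', '14:158/219', '17:99/192', '20:23/151', '23:13/141', '26:16/110', '29:42/78']
[]
foot pred [231.3 207.8] [195.6 181. ]
foot pred [243.8 213.9] [192.  198.9]
foot pred [256.8 220.2] [188.2 217.1]
```

View pics/foot.png

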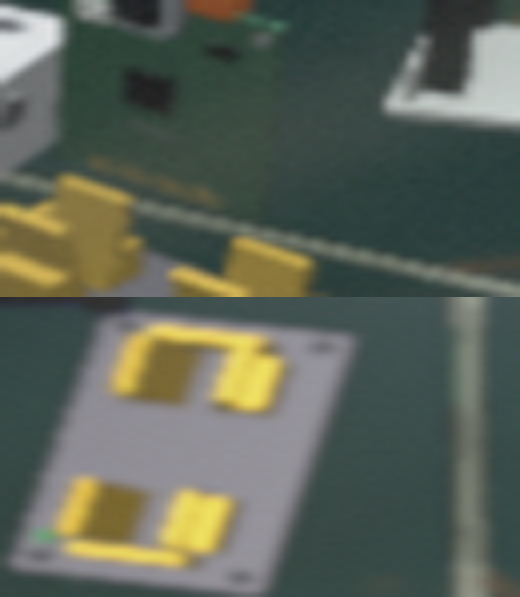

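The foot prediction (243.8,213.9) agrees with the gold strip at about (244,213). The cheek edges put the slot centre within about 1 mm of my estimate, so I lower the board.

drive_tool([
  {"dx": 0,"dy": -0.06,"dz": 1,"spin": 0,"gripper": 0},
  {"dx": -0.05,"dy": -0.06,"dz": 1,"spin": 0,"gripper": 0},
  {"dx": -0.05,"dy": -0.07,"dz": 1,"spin": 0,"gripper": 0},
  {"dx": -0.03,"dy": -0.06,"dz": 1,"spin": 0,"gripper": 0},
  {"dx": -0.03,"dy": -0.06,"dz": 1,"spin": 0,"gripper": 0},
  {"dx": 0,"dy": -0.06,"dz": 0.7,"spin": 0,"gripper": 0},
  {"dx": 0,"dy": -0.04,"dz": 0.5,"spin": 0,"gripper": 0},
  {"dx": 0,"dy": 0,"dz": 0,"spin": 0,"gripper": 0},
])

```text
time: 12.22
eef_pos: [0.533, 0.1269, 0.1058]
orientation: [[-0.981, 0.192, -0.004], [0.191, 0.979, 0.068], [0.017, 0.066, -0.998]]
ft_force: [-0.8, 0.6, -0.5]
width: 0.107
grip_force: 58.7
```

```bash
python3 foot.py .008
```

```text
t 12.225 q [ 0.06   0.43  -0.301  0.839  0.068  0.253] foot [0.5327 0.1326 0.0223] tool cm [-0.06 -0.07  1.43] yaw err spin 0.08 z [-0.0038  0.0676 -0.9977]
```

No contact so far, with 1.4 cm to go. I'll continue slowly.

drive_tool([
  {"dx": 0,"dy": -0.03,"dz": 0.4,"spin": 0,"gripper": 0},
  {"dx": 0,"dy": -0.02,"dz": 0.4,"spin": 0,"gripper": 0},
  {"dx": 0,"dy": -0.02,"dz": 0.3,"spin": 0,"gripper": 0},
  {"dx": 0,"dy": -0.01,"dz": 0.15,"spin": 0,"gripper": 0},
  {"dx": 0,"dy": 0,"dz": 0,"spin": 0,"gripper": 0},
  {"dx": 0,"dy": 0,"dz": 0,"spin": 0,"gripper": 0},
])

```text
time: 12.98
eef_pos: [0.5331, 0.127, 0.0936]
orientation: [[-0.981, 0.192, -0.003], [0.191, 0.979, 0.068], [0.016, 0.066, -0.998]]
ft_force: [0.3, -0.8, -1.3]
width: 0.103
grip_force: 58.7
```

```bash
python3 foot.py .008
```

```text
t 12.975 q [ 0.06   0.443 -0.317  0.81   0.068  0.253] foot [0.5328 0.1326 0.0101] tool cm [-0.03 -0.    0.21] yaw err spin 0.08 z [-0.0031  0.0676 -0.9977]
```

drive_tool([
  {"dx": 0,"dy": -0.01,"dz": 0.1,"spin": 0,"gripper": 0},
  {"dx": 0,"dy": 0,"dz": 0,"spin": 0,"gripper": 0},
  {"dx": 0,"dy": 0,"dz": 0,"spin": 0,"gripper": 0},
])

```text
time: 13.35
eef_pos: [0.533, 0.127, 0.0926]
orientation: [[-0.981, 0.192, -0.003], [0.191, 0.979, 0.068], [0.016, 0.066, -0.998]]
ft_force: [-0.2, 0.1, -0.6]
width: 0.107
grip_force: 58.7
```

drive_tool([
  {"dx": 0,"dy": -0.01,"dz": 0.1,"spin": 0,"gripper": 0},
  {"dx": 0,"dy": 0,"dz": 0,"spin": 0,"gripper": 0},
  {"dx": 0,"dy": 0,"dz": 0,"spin": 0,"gripper": 0},
])

```text
time: 13.72
eef_pos: [0.533, 0.127, 0.0919]
orientation: [[-0.981, 0.192, -0.003], [0.191, 0.979, 0.068], [0.016, 0.066, -0.998]]
ft_force: [-3.0, 0.8, 6.2]
width: 0.102
grip_force: 59.5
```

There is bottom contact (6 N up) with the foot at the slot's floor height. I release and retreat straight up.

drive_tool([
  {"dx": 0,"dy": 0,"dz": 0,"spin": 0,"gripper": 0.15},
  {"dx": 0,"dy": 0,"dz": 0,"spin": 0,"gripper": 0.25},
  {"dx": 0,"dy": 0,"dz": 0,"spin": 0,"gripper": 0.4},
  {"dx": 0,"dy": 0,"dz": 0,"spin": 0,"gripper": 0.7},
  {"dx": 0,"dy": 0,"dz": 0,"spin": 0,"gripper": 0.7},
  {"dx": 0,"dy": 0,"dz": 0,"spin": 0,"gripper": 0.7},
  {"dx": 0,"dy": 0,"dz": 0,"spin": 0,"gripper": 0.7},
])

```text
time: 14.6
eef_pos: [0.5329, 0.1269, 0.0915]
orientation: [[-0.981, 0.192, -0.003], [0.191, 0.979, 0.068], [0.016, 0.066, -0.998]]
ft_force: [0.8, 0.0, -0.3]
width: 0.705
grip_force: 0.0
```

```bash
python3 look.py f .5331 .1327 -11.1
```

```text
t 14.6 tcp [0.5329 0.1269 0.0915] tool cm [0.09 0.57 0.04] spin(deg, down tool) 180.09 w 0.7054215276474133 F [ 0.8  0.  -0.3] tilt [-0.0033  0.0676 -0.9977]
top crop origin [125 123] x3
scene crop origin [178 137] x3
```

View pics/look_f.png

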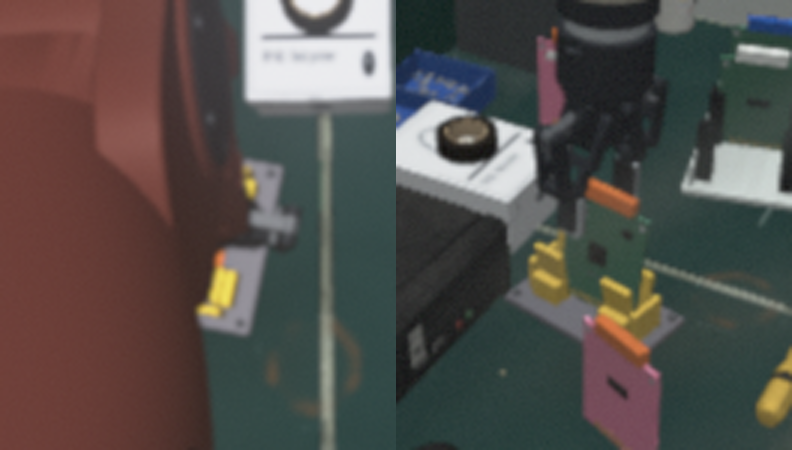

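The board stands in the slot between the cheeks, bar up at about crop (612,197). The fingers are open and clear of it. Retreat.

drive_tool([
  {"dx": 0,"dy": 0,"dz": -0.5,"spin": 0,"gripper": 0.7},
  {"dx": 0,"dy": 0.1,"dz": -1,"spin": 0,"gripper": 0.7},
  {"dx": 0,"dy": 0.1,"dz": -1.5,"spin": 0,"gripper": 0.7},
  {"dx": 0,"dy": 0.1,"dz": -2,"spin": 0,"gripper": 0.7},
  {"dx": 0,"dy": 0.1,"dz": -2,"spin": 0,"gripper": 0.7},
  {"dx": 0,"dy": 0.2,"dz": -3,"spin": 0,"gripper": 0.7},
  {"dx": 0,"dy": 0,"dz": -3,"spin": 0,"gripper": 0.7},
  {"dx": 0,"dy": 0,"dz": 0,"spin": 0,"gripper": 0.7},
])

```text
time: 15.7
eef_pos: [0.5361, 0.1241, 0.2249]
orientation: [[-0.982, 0.191, 0.002], [0.191, 0.979, 0.068], [0.011, 0.067, -0.998]]
ft_force: [0.7, 0.7, -0.4]
width: 0.699
grip_force: 0.0
```

drive_tool([
  {"dx": 0,"dy": -3,"dz": 0,"spin": 0,"gripper": 0.7},
  {"dx": 0,"dy": -5,"dz": 0,"spin": 0,"gripper": 0.7},
  {"dx": 0,"dy": -5,"dz": 0,"spin": 0,"gripper": 0.7},
  {"dx": 0,"dy": -5,"dz": 0,"spin": 0,"gripper": 0.7},
  {"dx": 0,"dy": -3,"dz": 0,"spin": 0,"gripper": 0.7},
  {"dx": 0,"dy": 0,"dz": 0,"spin": 0,"gripper": 0.7},
  {"dx": 0,"dy": 0,"dz": 0,"spin": 0,"gripper": 0.7},
])

```text
time: 16.58
eef_pos: [0.4941, -0.0811, 0.2078]
orientation: [[-0.981, 0.192, -0.004], [0.191, 0.979, 0.068], [0.017, 0.066, -0.998]]
ft_force: [-0.1, 0.6, -0.6]
width: 0.702
grip_force: 0.0
```

```bash
python3 look.py g .5331 .1327 -11.1
```

```text
t 16.575 tcp [ 0.4941 -0.0811  0.2078] tool cm [ 0.26 21.68  1.44] spin(deg, down tool) 180.08 w 0.7024919847627612 F [-0.1  0.6 -0.6] tilt [-0.0036  0.0681 -0.9977]
top crop origin [125 123] x3
scene crop origin [178 137] x3
```

View pics/look_g.png

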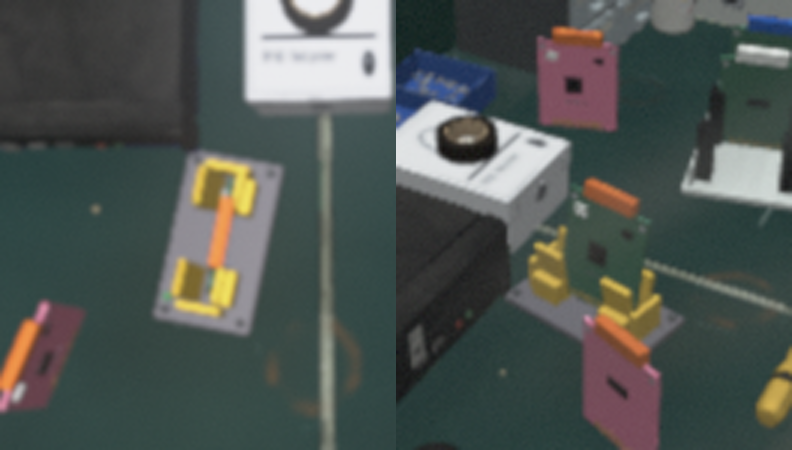

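The green board stands upright in the slot with its orange bar at crop (222,230), top view. The white and blue boards are still in the rack and the arm is clear.

```bash
python3 -c "
from rig import manip
print(manip.hand_in())"
```

```text
the job is handed in; nothing more can be done
None
```

The orange-bar board now stands in the yellow cradle's slot, bar up and lowered to the bottom before release; the other two boards are still in the rack, and the job is handed in (about 17 s on the robot's clock).

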